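# Close down the den's camera-mount rail for the night

## Robot

A 6-joint arm with a two-finger parallel gripper is mounted at the origin on the work surface. World frame = base frame: x ahead of the robot, y to its left, z up, the work surface at z = 0. Lengths are in mm, angles in rad, forces in N, time in s.
With the tool pointing down it reaches from about 275 to 975 mm from the base axis. Payload 8.4 kg.
Tool frame: the origin (TCP) lies between the finger pads; the fingertips stand 17 mm ahead of it and the grasp point (between the pads) lies 2 mm behind it (arm.nose_length is the distance from the TCP to the fingertips, in mm); z points along the fingers, y is the line along which they close (so a half turn about z gives the same grasp; the last joint's range is limited). The gripper opens to 92 mm and grips with 3 to 60 N. Pads are 20 mm wide; open, the fingers measure 128 mm over their backs; the gripper's body (75 mm by 189 mm) begins 69 mm behind the grasp point.
Start: joints at [1.251, 0.353, 1.633, -0, 1.155, -0.002], TCP at [195.297, 593.706, 231.583] pointing down, gripper open.
Joint ranges: [-2.63, 2.63], [-0.92, 2.1], [0.06, 2.66], [-1.3, 4.44], [0, 2.69], [-3.02, 3.02]. Speed limits (rad/s): [2.22, 2.22, 2.79, 3.14, 3.14, 3.14].

## Interface

Orientations are given as a unit quaternion [w, x, y, z].
In Python, from plant import arm gives the robot as it stands. The module is installed in compiled form; this text tells all that it offers.
- The arm moves only by the tool apply_moves, never from a script. Its argument "targets" is text: rows parted by semicolons, each of 4 numbers parted by spaces: the shift along the world's x, y, z in m, then the turn about the world's z in degrees. A call has 1 to 8 rows; each row shifts and turns the commanded pose from where the row before left it; what a row does not reach is not made up. A row lasts 1/10 s, in which the tool goes at most 50 mm and 8.59 degrees, less where a joint would pass 70% of its speed; a pose out of reach is approached as far as the arm can. A call is refused whole if a number of a shift passes 0.05 or a number of a turn 8.59, either way. A call with a gripper value outside its range is refused whole. "fingers" is the opening, from 0 (shut) to 1 (fully open), set as the call begins (left out, the last holds). The fingers move at their own pace and stop on an object; "force" is the grip in N (left out, the last holds). Time passes only in rows, so rows that do not move let the fingers close. It gives the time, the measured TCP pose, the force, the opening and the grip force at its end, in the units of the state.
- arm.get_obs(): the state, without advancing time (a new reading comes with each control period).
- arm.grab_frame(name): name is "scene" or "top"; returns a dict with "img" (400x640x3 uint8, red, green, blue), "intrinsics" (3x3 intrinsics, pixels), "k1" (the pictures are not rectified: a ray, as slopes to the right and down, at radius r is drawn at 1 + k1 r^2 times it, then the intrinsics apply), "R" (3x3) and "t" (3): a world point X has camera coordinates R X + t. Camera axes: x right, y down, z forward; pixel columns grow to the right and rows downward; lengths in mm; the calibration is good to about 2 mm. A picture is of the moment at which its call begins. There is no depth.
- arm.job_done(): hands the job in; it is judged then, once.
Trained networks look in the newest picture that a camera, given by its name, has taken for a name from the list of things; names that differ only in an ending like _2 or _b are one class to them, and where a whole thing is asked for, a point or a joint stands for the part that bears it (a point fixed in the world has none). Each returns a list of dicts, best first, with "conf" (0 to 1); they miss things now and then, are a little off and sometimes report something else, mostly with a low value. They report only what shows in the picture. A call takes as long as a camera call.
- arm.find_in(label, camera): "rect" ([left, top, right, bottom] in pixels, round what is visible of it).
The state is a dict: "clock": time; "joint_pos": joint angles; "joint_velocities": joint speeds; "tau": joint torques, N m; "ee_pos": TCP position; "eef_rot": TCP orientation; "ft_force": force on the tool from outside, world axes, zero at the start; "wrist_torque": the same for the moment, N m; "grip_width": opening from 0.0 (shut) to 1.0 (fully open); "grasp_force": force on a finger pad.
Only numpy, scipy, OpenCV 4.12 (cv2) and the standard library are available. Lean on these libraries where they do the work, as an engineer would, in place of code of your own. Each camera call takes 0.05 s, during which the arm holds its last target. There are 200 camera calls.

## Task

Put the kit away and close the den's oak rail for the night: stand every half-ball camera mount that is out on the table upright in a bowl of the rail, one to a bowl, rounded end down and settled fully home, and hang the headphones by their headband over the oak bar, a cup on each side of it. You need the light to work by, so only when all of that is stowed slide the dimmer down from bright to the red night mark, cap line on the mark. Leave the teleconverter, the steel mount cap, the bud vase and the zoom lens where they stand.

Things in the scene. Friction and masses are not known exactly. Their poses are not given: they have to be found in the camera images.
- mount1: half-ball camera mount, one of up to five alike (3 to 5 present; absent ones read None). 78.5 mm tall, 0.28 kg, round. Black 65 mm half ball with a flat 31 mm underside; its top face, 65 mm across, is 31.5 mm above the origin; then the grip, a ridged silver stem 36 mm thick up to 69.5 mm, then a 10 mm stud. Origin: underside centre, z up. Weight is low: tilted on the table it rocks back upright
- mount2: another half-ball camera mount like mount1, or None if absent; origin: underside centre, z up
- mount3: another half-ball camera mount like mount1, or None if absent; origin: underside centre, z up
- mount4: another half-ball camera mount like mount1, or None if absent; origin: underside centre, z up
- mount5: another half-ball camera mount like mount1, or None if absent; origin: underside centre, z up
- bowl1 (a point): first (-y end) of five aluminium bowls 90 mm apart along y on the oak rail (plank 454 x 100 x 20 mm). The point, on the bowl's axis 27 mm above the table, is where a fully seated mount's origin comes to lie. Inside, a cone 76 mm wide at the rim (24 mm above the point), sloping 52 degrees, floor 3 mm below the point; 83 mm across outside. A mount let go in it slides to the centre. x square to the rail
- bowl2 (a point): bowl 2, like bowl1, 90 mm further along the rail's +y; seated position of a mount's origin
- bowl3 (a point): bowl 3, like bowl1, 180 mm further along the rail's +y; seated position of a mount's origin
- bowl4 (a point): bowl 4, like bowl1, 270 mm further along the rail's +y; seated position of a mount's origin
- bowl5 (a point): bowl 5, like bowl1, 360 mm further along the rail's +y; seated position of a mount's origin
- phones: black headphones, 0.25 kg, standing on their cups at the start. 181 mm tall, 171 mm wide ear to ear (along x). Headband: a stiff arch 32 mm wide (along y), 16 mm thick, top 181 mm above the origin, level over 36 mm (along x) at the crown. Cups 76 mm (y) x 90 mm (z), 45 to 85 mm either side of the middle. Origin: under the crown, level with the cups' bottoms; z up
- crown (a point): centre of the underside of the headphones' band at the crown, 165 mm above the headphones' origin; the band's upper face is 16 mm above this point. Axes as phones
- bar_mid (a point): middle of the upper side of the round oak hanging bar, 192 mm above the table, 24 mm thick. From here the bar runs 90 mm along +y to its free rounded end and 90 mm along -y to an upright (44 x 32 mm, 202 mm high) on a foot board 100 x 150 x 16 mm under the -y half. Hung headphones rest their crown point on the bar's upper side; they can be brought on over the free end. z up
- dimmer (a joint): position (m) of the dimmer's cap along its straight 100 mm track: 0 at the off end, 0.100 at full bright; the cap's line is on the red night mark at 0.025. It stays where it is left; moving it takes about 1.5 N. It starts between 0.060 and 0.100
- dimmer_top (a point): centre of the top of the dimmer's black cap (26 mm along the track, 16 mm across, 26 mm high, white line across its middle). The panel's surface lies 26.5 mm below this point and 34 mm above the table. Axes: x along the track towards bright, z up
- night_mark (a point): the red night mark on the dimmer panel (red lines either side of the slot): point on the slot's centre line at the panel's surface, 34 mm above the table. Panel 190 mm (along x) x 86 mm, its centre 25 mm from this point towards bright. Axes: x along the track towards bright, y across, z up
- teleconverter: bystander: aluminium teleconverter, 68 mm in diameter, 44 mm tall; origin at its underside centre
- mount_cap: bystander: steel lens mount cap, a disc 64 mm in diameter and 12 mm high; origin at its underside centre
- vase: bystander: white ceramic bud vase, empty, 72 mm in diameter, 130 mm tall; origin at its underside centre
- zoom_lens: bystander: black zoom lens standing on end, 74 mm in diameter, 110 mm tall; origin at its underside centre

How it is judged (in metres and radians):
On the way, in this order (a step that is already met when the one before it is completed fails the run):
1. every mount that is present is seated in a bowl and the headphones hang on the bar, all let go, the dimmer still bright (((distance between mount1 and bowl1 below 0.008 m and angle between mount1's own z axis and vertical below 0.15 rad) or (distance between mount1 and bowl2 below 0.008 m and angle between mount1's own z axis and vertical below 0.15 rad) or (distance between mount1 and bowl3 below 0.008 m and angle between mount1's own z axis and vertical below 0.15 rad) or (distance between mount1 and bowl4 below 0.008 m and angle between mount1's own z axis and vertical below 0.15 rad) or (distance between mount1 and bowl5 below 0.008 m and angle between mount1's own z axis and vertical below 0.15 rad)) and ((distance between mount2 and bowl1 below 0.008 m and angle between mount2's own z axis and vertical below 0.15 rad) or (distance between mount2 and bowl2 below 0.008 m and angle between mount2's own z axis and vertical below 0.15 rad) or (distance between mount2 and bowl3 below 0.008 m and angle between mount2's own z axis and vertical below 0.15 rad) or (distance between mount2 and bowl4 below 0.008 m and angle between mount2's own z axis and vertical below 0.15 rad) or (distance between mount2 and bowl5 below 0.008 m and angle between mount2's own z axis and vertical below 0.15 rad)) and ((distance between mount3 and bowl1 below 0.008 m and angle between mount3's own z axis and vertical below 0.15 rad) or (distance between mount3 and bowl2 below 0.008 m and angle between mount3's own z axis and vertical below 0.15 rad) or (distance between mount3 and bowl3 below 0.008 m and angle between mount3's own z axis and vertical below 0.15 rad) or (distance between mount3 and bowl4 below 0.008 m and angle between mount3's own z axis and vertical below 0.15 rad) or (distance between mount3 and bowl5 below 0.008 m and angle between mount3's own z axis and vertical below 0.15 rad)) and ((distance between mount4 and bowl1 below 0.008 m and angle between mount4's own z axis and vertical below 0.15 rad) or (distance between mount4 and bowl2 below 0.008 m and angle between mount4's own z axis and vertical below 0.15 rad) or (distance between mount4 and bowl3 below 0.008 m and angle between mount4's own z axis and vertical below 0.15 rad) or (distance between mount4 and bowl4 below 0.008 m and angle between mount4's own z axis and vertical below 0.15 rad) or (distance between mount4 and bowl5 below 0.008 m and angle between mount4's own z axis and vertical below 0.15 rad)) and ((distance between mount5 and bowl1 below 0.008 m and angle between mount5's own z axis and vertical below 0.15 rad) or (distance between mount5 and bowl2 below 0.008 m and angle between mount5's own z axis and vertical below 0.15 rad) or (distance between mount5 and bowl3 below 0.008 m and angle between mount5's own z axis and vertical below 0.15 rad) or (distance between mount5 and bowl4 below 0.008 m and angle between mount5's own z axis and vertical below 0.15 rad) or (distance between mount5 and bowl5 below 0.008 m and angle between mount5's own z axis and vertical below 0.15 rad)) and x of crown in the frame of bar_mid between -0.03 and 0.03 m and y of crown in the frame of bar_mid between -0.075 and 0.08 m and z of crown in the frame of bar_mid between -0.008 and 0.015 m and angle between phones's own z axis and vertical below 0.35 rad and contact force between the fingers and mount1 below 0.1 N and contact force between the fingers and mount2 below 0.1 N and contact force between the fingers and mount3 below 0.1 N and contact force between the fingers and mount4 below 0.1 N and contact force between the fingers and mount5 below 0.1 N and contact force between the fingers and phones below 0.1 N and value of joint dimmer above 0.045 m), for 0.3 s.
2. the dimmer's cap stands on the night mark (value of joint dimmer between 0.019 and 0.031 m), for 0.3 s.
At the end, for the whole second after the job is handed in: Each mount present is in its own bowl (within 8 mm of the seated point, tilt under 0.15 rad); the headphones hang on the bar (crown -75 to 80 mm along, 30 mm across, -8 to 15 mm above its middle, tilt under 0.35 rad); all slower than 0.03 m/s; then the dimmer at 0.025 m within 6 mm (all of step 2 and ((distance between mount1 and bowl1 below 0.008 m and angle between mount1's own z axis and vertical below 0.15 rad) or (distance between mount1 and bowl2 below 0.008 m and angle between mount1's own z axis and vertical below 0.15 rad) or (distance between mount1 and bowl3 below 0.008 m and angle between mount1's own z axis and vertical below 0.15 rad) or (distance between mount1 and bowl4 below 0.008 m and angle between mount1's own z axis and vertical below 0.15 rad) or (distance between mount1 and bowl5 below 0.008 m and angle between mount1's own z axis and vertical below 0.15 rad)) and ((distance between mount2 and bowl1 below 0.008 m and angle between mount2's own z axis and vertical below 0.15 rad) or (distance between mount2 and bowl2 below 0.008 m and angle between mount2's own z axis and vertical below 0.15 rad) or (distance between mount2 and bowl3 below 0.008 m and angle between mount2's own z axis and vertical below 0.15 rad) or (distance between mount2 and bowl4 below 0.008 m and angle between mount2's own z axis and vertical below 0.15 rad) or (distance between mount2 and bowl5 below 0.008 m and angle between mount2's own z axis and vertical below 0.15 rad)) and ((distance between mount3 and bowl1 below 0.008 m and angle between mount3's own z axis and vertical below 0.15 rad) or (distance between mount3 and bowl2 below 0.008 m and angle between mount3's own z axis and vertical below 0.15 rad) or (distance between mount3 and bowl3 below 0.008 m and angle between mount3's own z axis and vertical below 0.15 rad) or (distance between mount3 and bowl4 below 0.008 m and angle between mount3's own z axis and vertical below 0.15 rad) or (distance between mount3 and bowl5 below 0.008 m and angle between mount3's own z axis and vertical below 0.15 rad)) and ((distance between mount4 and bowl1 below 0.008 m and angle between mount4's own z axis and vertical below 0.15 rad) or (distance between mount4 and bowl2 below 0.008 m and angle between mount4's own z axis and vertical below 0.15 rad) or (distance between mount4 and bowl3 below 0.008 m and angle between mount4's own z axis and vertical below 0.15 rad) or (distance between mount4 and bowl4 below 0.008 m and angle between mount4's own z axis and vertical below 0.15 rad) or (distance between mount4 and bowl5 below 0.008 m and angle between mount4's own z axis and vertical below 0.15 rad)) and ((distance between mount5 and bowl1 below 0.008 m and angle between mount5's own z axis and vertical below 0.15 rad) or (distance between mount5 and bowl2 below 0.008 m and angle between mount5's own z axis and vertical below 0.15 rad) or (distance between mount5 and bowl3 below 0.008 m and angle between mount5's own z axis and vertical below 0.15 rad) or (distance between mount5 and bowl4 below 0.008 m and angle between mount5's own z axis and vertical below 0.15 rad) or (distance between mount5 and bowl5 below 0.008 m and angle between mount5's own z axis and vertical below 0.15 rad)) and x of crown in the frame of bar_mid between -0.03 and 0.03 m and y of crown in the frame of bar_mid between -0.075 and 0.08 m and z of crown in the frame of bar_mid between -0.008 and 0.015 m and angle between phones's own z axis and vertical below 0.35 rad and linear speed of each of mount1, mount2, mount3, mount4, mount5, phones below 0.03 m/s); the robot touches nothing.
It fails at once if the teleconverter is pushed more than 40 mm (distance of teleconverter from where it was at the start of the episode above 0.04 m).
It fails at once if the steel lens mount cap is pushed more than 40 mm (distance of mount_cap from where it was at the start of the episode above 0.04 m).
It fails at once if the bud vase is pushed more than 40 mm (distance of vase from where it was at the start of the episode above 0.04 m).
It fails at once if the zoom lens is pushed more than 40 mm (distance of zoom_lens from where it was at the start of the episode above 0.04 m).
It fails at once if the vase or the zoom lens is knocked over (angle between any of vase, zoom_lens's own z axis and vertical above 0.7 rad).
Of mount1, mount2, mount3, mount4, mount5 only 3 to 5 are there at a start; the rules pass over those that are not, and their reading is None.
At some moment in a run one of mount1, mount2, mount3, mount4, mount5 may be knocked a few centimetres aside while the robot is not near it.
Once in a run the grip may slacken for a moment while it holds something.
It also fails if it takes over 210 s, if anything falls off the work surface, if the arm or the gripper's body presses on something with over 40 N, if the wrist force passes 120 N, or if a joint passes its speed limit or range.

## Working session

There is one attempt and no reset: what is moved stays moved. The work goes in short steps, Python scripts to look and compute and a tool call to move; the robot and the scene stay as the last step left them, time stands still between calls to the robot, and variables do not carry over. Pictures are saved under pics/ and viewed, at most 14 in all, crops included, and the job is handed in when it is done.

Besides the shell and the picture viewer there is one more tool, called after "Call:" as name(argument=value, ...) on one line, values as JSON. apply_moves: Moves the arm, as the interface text tells. Its arguments: {"type":"object","properties":{"targets":{"type":"string"},"fingers":{"type":"number"},"force":{"type":"number"}},"required":["targets"]}

```bash
mkdir -p pics; cat > h.py <<'E'
import numpy as np, cv2
from plant import arm
def grab(n,save=None):
    f=arm.grab_frame(n)
    if save: cv2.imwrite(f'pics/{save}.png',f['img'][:,:,::-1])
    return f
def ray(f,u,v):
    K=np.array(f['intrinsics']);R=np.array(f['R']);t=np.array(f['t'])
    p=np.array([(u-K[0,2])/K[0,0],(v-K[1,2])/K[1,1]]);q=p.copy()
    for _ in range(30): q=p/(1+f['k1']*(q@q))
    return -R.T@t, R.T@np.array([q[0],q[1],1])
def at_z(f,u,v,z):
    c,d=ray(f,u,v); return c+d*(z-c[2])/d[2]
def tri(fs,uvs):
    A=np.zeros((3,3));b=np.zeros(3)
    for f,(u,v) in zip(fs,uvs):
        c,d=ray(f,u,v);d=d/np.linalg.norm(d);P=np.eye(3)-np.outer(d,d);A+=P;b+=P@c
    return np.linalg.solve(A,b)
def proj(f,X):
    K=np.array(f['intrinsics']);x=np.array(f['R'])@np.array(X,float)+np.array(f['t'])
    q=x[:2]/x[2];q=q*(1+f['k1']*(q@q));return K[0,0]*q[0]+K[0,2],K[1,1]*q[1]+K[1,2]
E
python3 - <<'E'
from h import *
np.set_printoptions(precision=1,suppress=True)
for n in ('scene','top'):
    f=grab(n,n+'0');print(n,np.array(f['intrinsics']).tolist(),f['k1'],ray(f,320,200))
    for l in ('mount1','phones','bowl1','bar_mid','dimmer','teleconverter','mount_cap','vase','zoom_lens'):
        try:
            for r in arm.find_in(l,n): print(l,np.array(r['rect']),round(r['conf'],2))
        except Exception as e: print(l,e)
print(arm.get_obs())
E
```

```text
scene [[471.9947700684171, 0.0, 318.95599308871584], [0.0, 471.9947700684171, 198.13096285848462], [0.0, 0.0, 1.0]] -0.09139238878024512 (array([ 999.1,  717.5, 1189.6]), array([-0.4, -0.5, -0.8]))
mount1 [329.7 221.2 350.8 242.2] 0.94
mount1 [396.7 233.3 427.2 255.3] 0.84
mount1 [359.2 238.6 383.7 263.3] 0.82
mount1 [361.3 209.4 382.6 236.2] 0.73
mount1 [372.7 295.4 387.  303.6] 0.68
phones [283.4 139.7 333.6 206. ] 0.71
phones [358.9 239.8 383.1 263.1] 0.48
bowl1 [243.7 185.2 347.1 315. ] 0.83
bar_mid [242.9 186.7 343.9 314.6] 0.32
teleconverter [233.6  84.5 275.9 152.1] 0.58
teleconverter [292.8 143.5 311.2 166.2] 0.56
mount_cap [349.6 199.5 366.4 215.6] 0.51
mount_cap [370.4 292.2 385.9 306.6] 0.44
vase [347.9 334.5 376.5 369.5] 0.93
zoom_lens [180.5 152.2 212.2 185.1] 0.56
zoom_lens [240.9 186.5 343.9 313.6] 0.36
top [[460.7826025174757, 0.0, 319.1570727722508], [0.0, 460.7826025174757, 203.7861265424918], [0.0, 0.0, 1.0]] 0.03307056591008959 (array([ 354.1,   24.9, 1285.8]), array([ 0.2, -0. , -1. ]))
mount1 [208.5 267.3 233.3 294.1] 0.85
mount1 [260.5 254.5 280.8 279. ] 0.72
m
[... 213 characters left out ...]
 262.4] 0.67
bar_mid [227.8 155.  392.1 203.3] 0.55
dimmer [198.5 199.5 201.7 208. ] 0.42
dimmer [271.5 216.7 295.6 244.9] 0.35
teleconverter [393.6 261.5 415.8 288.7] 0.79
mount_cap [292.3 263.2 315.7 288. ] 0.58
vase [154.2 146.7 184.6 172.1] 0.68
zoom_lens [440.7 133.3 478.3 166.7] 0.71
{'clock': 1.0, 'joint_pos': array([ 1.3,  0.4,  1.6,  0. ,  1.2, -0. ]), 'joint_velocities': array([-0., -0.,  0.,  0.,  0.,  0.]), 'tau': array([  0. , -59.4, -33.5,   0.1,   0. ,  -0. ]), 'ee_pos': array([195.3, 593.7, 231.6]), 'eef_rot': array([-0. ,  0.2,  1. , -0. ]), 'ft_force': array([-0.5,  0.2,  0.5]), 'wrist_torque': array([ 0. , -0.1,  0. ]), 'grasp_force': 0.0, 'grip_width': 1.0035391849705948}
```

```bash
python3 - <<'E'
import cv2
for n,(x0,y0,w,h) in {'scene':(140,60,340,330),'top':(120,100,440,230)}.items():
    a=cv2.imread(f'pics/{n}0.png')[y0:y0+h,x0:x0+w]
    k=1.8
    cv2.imwrite(f'pics/{n}0c.png',cv2.resize(a,None,fx=k,fy=k,interpolation=cv2.INTER_CUBIC))
E
```

```text
(no output)
```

View pics/scene0c.png

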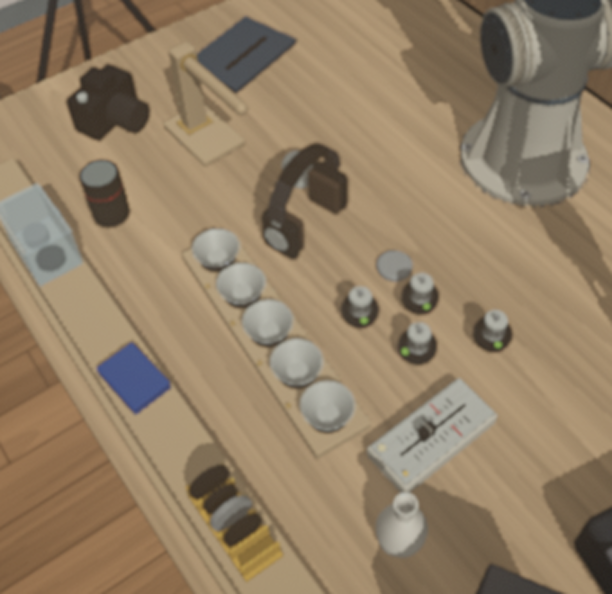

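View pics/top0c.png

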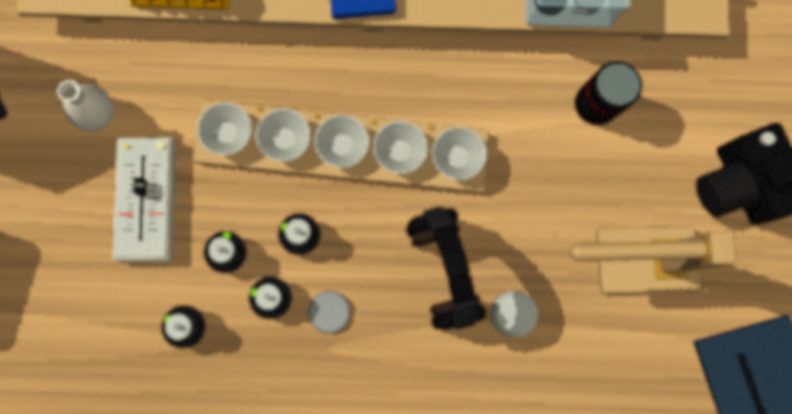

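The top view shows 4 mounts at crop (225,251), (298,234), (270,297) and (183,327). The rail runs from (225,130) to (460,153), the phones' crown is near (455,265), and the bar runs from (573,252) to (710,250). The dimmer is at (143,200) with its red mark at v≈214. Next I'll measure these precisely.

```bash
cat > meas.py <<'E'
from h import *
from scipy.optimize import minimize
np.set_printoptions(precision=1,suppress=True)
def blobs(mask,lo=80,hi=4000):
    n,l,s,c=cv2.connectedComponentsWithStats(mask.astype(np.uint8))
    return [(np.argwhere(l==i)[:,::-1].astype(np.int32),s[i],c[i]) for i in range(1,n) if lo<s[i][4]<hi]
def hullc(p):
    m=cv2.moments(cv2.convexHull(p));return m['m10']/m['m00'],m['m01']/m['m00'],m['m00']
def dark(f,t=55): return f['img'].max(2)<t
def sat(f):
    i=f['img'].astype(int);return i.max(2)-i.min(2),i.max(2)
def mounts(f):
    out=[]
    for p,s,c in blobs(dark(f,60),60,900):
        u,v,a=hullc(p);X=at_z(f,u,v,31.5)
        if 250<X[0]<800: out.append((X[:2],s[2:],a,(u,v)))
    return out
def phones_parts(x,y,yaw,z=0):
    c,s=np.cos(yaw),np.sin(yaw);R=np.array([[c,-s,0],[s,c,0],[0,0,1]])
    P=[]
    for sg in(-1,1):
        P.append([[sg*a,b+0,h] for a in(45,85) for b,h in [(38*np.cos(t),45+45*np.sin(t)) for t in np.linspace(0,6.28,16)]])
    th=np.linspace(0,np.pi,25)
    o=[(77*np.cos(t),90+91*np.sin(t)**.8) for t in th]; i=[(61*np.cos(t),90+75*np.sin(t)**.8) for t in th]
    for k in range(24): P.append([[q[0],b,q[1]] for q in(o[k],o[k+1],i[k],i[k+1]) for b in(-16,16)])
    return [np.array(p)@R.T+[x,y,z] for p in P]
def sil(f,parts,sc=4):
    m=np.zeros((400*sc//2,640*sc//2),np.uint8);sc//=2
    for p in parts:
        h=cv2.convexHull(np.array([proj(f,q) for q in p],np.float32)*sc).astype(np.int32);cv2.fillConvexPoly(m,h,1)
    return cv2.resize(m*255,(640,400),interpolation=cv2.INTER_AREA)/255.
def fit_phones(fs,masks,x0):
    def cost(q):
        c=0
        for f,m in zip(fs,masks):
            s=sil(f,phones_parts(q[0],q[1],q[2]/100));c-=np.minimum(s,m).sum()/np.maximum(s,m).sum()
        return c
    return minimize(cost,x0,method='Nelder-Mead',options=dict(initial_simplex=np.array(x0)+np.array([[0,0,0],[20,0,0],[0,20,0],[0,0,20]]),maxiter=120))
E
cat > m1.py <<'E'
from meas import *
ft,fs=grab('top'),grab('scene')
for m in mounts(ft): print('dark',*m)
d,v=sat(ft);g=(d<35)&(v>70);g[:150]&=False;g[215:]=False
for p,s,c in blobs(g,150):
    u,vv,a=hullc(p);print('bowl?',(u,vv),a,s,at_z(ft,u,vv,51))
d,v=sat(ft);g=(d<35)&(v>80);g[:,:170]=0;g[:,225:]=0;g[:165]=0;g[260:]=0
for p,s,c in blobs(g,500): print('panel',[at_z(ft,*q,34)[:2] for q in cv2.boxPoints(cv2.minAreaRect(p))],s)
i=ft['img'].astype(int);r=(i[:,:,0]-i[:,:,1]>50)&(abs(i[:,:,1]-i[:,:,2])<30);r[:,:175]=0;r[:,220:]=0;r[:190]=0;r[240:]=0
print('red',[(c,at_z(ft,*c,34)) for p,s,c in blobs(r,2)])
ms=[]
for f,(a,b,c,e) in((ft,(340,205,395,290)),(fs,(275,130,345,212))):
    m=np.zeros((400,640));m[b:e,a:c]=dark(f,60)[b:e,a:c];ms.append(m);print(m.sum())
q=at_z(ft,372,245,181)
res=fit_phones([ft,fs],ms,[q[0],q[1],0]);print('phones',res.x,res.fun)
ov=ft['img'].copy();os=fs['img'].copy()
for o,f in((ov,ft),(os,fs)):
    s=sil(f,phones_parts(res.x[0],res.x[1],res.x[2]/100));cs,_=cv2.findContours((s>.5).astype(np.uint8),0,1);cv2.drawContours(o,cs,-1,(255,255,0),1)
A=cv2.resize(ov[195:275,335:535],None,fx=4,fy=4,interpolation=2);B=cv2.resize(os[75:215,230:350],None,fx=2,fy=2,interpolation=2)
o=np.zeros((600,800,3),np.uint8);o[:320]=A;o[320:600,:240]=B
o[320:600,250:530]=cv2.resize(ov[165:250,175:260],(280,280),interpolation=2)
o[320:600,540:800]=cv2.resize(os[80:140,225:285],(260,280),interpolation=2)
cv2.imwrite('pics/ov1.png',o[:,:,::-1])
E
python3 m1.py
```

```text
dark [ 712.8 -357.1] [ 31  28 378] 494.5 (452.98247387933935, 156.12066059993256)
dark [ 567.  -821.5] [ 30  19 212] 204.5 (624.7424612876936, 212.41157294213528)
dark [489.8 101.8] [ 22  21 160] 324.0 (286.6296296296296, 230.18364197530863)
dark [413.5 734.6] [ 28  52 569] 635.5 (47.474691843692625, 252.00498295305533)
dark [457.  211.2] [ 23  21 155] 297.5 (245.85098039215683, 241.02745098039213)
dark [394.7 142. ] [ 22  22 167] 351.5 (270.28971076339496, 264.873399715505)
dark [347.5 266.4] [ 21  22 185] 343.5 (222.8170790878214, 281.44978165938863)
dark [ 270.9 -575.6] [ 23  51 298] 299.5 (539.7100723427935, 320.5353366722315)
bowl? (167.90677134445534, 159.8243375858685) 509.5 [152 150  31  23 530] [671.8 432.9  51. ]
bowl? (244.25263449805877, 171.2867443150305) 601.0 [230 158  29  28 628] [646.4 223.1  51. ]
bowl? (276.71378848728244, 174.6409638554217) 622.5 [262 161  30  28 650] [639.8 133.9  51. ]
bowl? (309.3936712255296, 178.21802091713596) 621.5 [295 165  30  28 649] [632.6  44.   51. ]
bowl? (342.10513447432766, 181.55066558000541) 613.5 [328 168  29  28 642] [626.  -45.9  51. ]
bowl? (374.79741727199354, 185.10061877858487) 619.5 [360 172  30  28 647] [ 618.8 -135.6   51. ]
bowl? (200.44142167617375, 195.51265174784263) 1139.5 [ 185  177   32   38 1118] [575.3 337.6  51. ]
panel [array([444.5, 378. ]), array([630.9, 387.8]), array([631.5, 300.7]), array([444.7, 293.1])] [ 184  177   33   68 2002]
red [(array([190. , 218.5]), array([513.9, 365.6,  34. ]))]
1203.0
0.0
phones [ 441.5 -117.6   28.9] -0.8246622251148422
```

View pics/ov1.png

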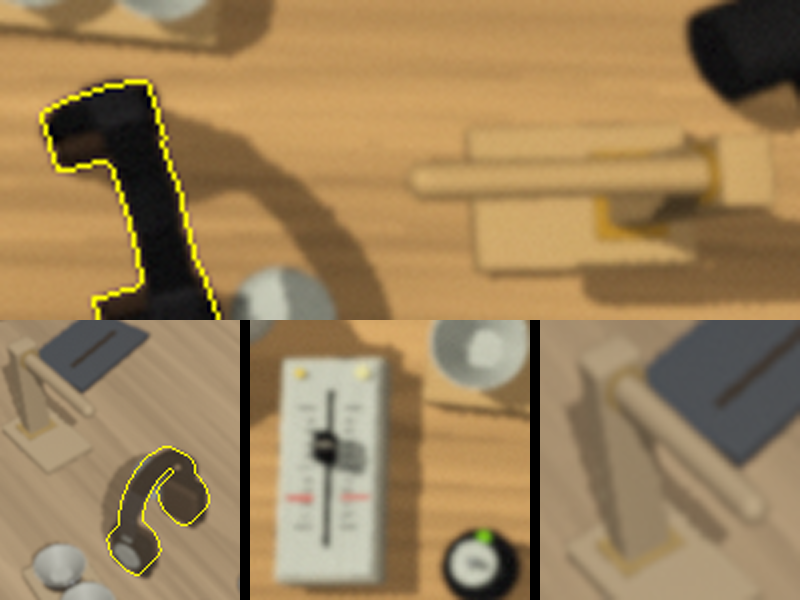

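The phones overlay matches in both views, with the crown at about (441,-118). The bar's free end is at top pixel (438,240) and its root is at (513,238). The cap top is at about (197,201).

```bash
python3 - <<'E'
from meas import *
ft,fs=grab('top'),grab('scene')
a=at_z(ft,438,240,180);b=at_z(ft,513,238.3,180);print('bar',a,b,np.linalg.norm(a-b),(b-a)/np.linalg.norm(b-a))
print('free tri',tri([ft,fs],[(438.3,240),(275,119.4)]))
print('cap',at_z(ft,197.2,201.2,60.5), 'red R',at_z(ft,206.9,218.7,34),at_z(ft,190.2,218.7,34))
print(arm.get_obs()['eef_rot'].round(3).tolist() if 0 else [round(float(x),4) for x in arm.get_obs()['eef_rot']])
print([(m[0]) for m in mounts(ft) if m[0][0]<500 and -200<m[0][1]<300])
for l,z in(('vase',60),('zoom_lens',110),('teleconverter',44)):
  r=arm.find_in(l,'top');r=r and r[0]['rect']; print(l,r and at_z(ft,(r[0]+r[2])/2,(r[1]+r[3])/2,z))
E
```

```text
bar [ 461.  -271.9  180. ] [ 470.6 -451.6  180. ] 179.98112502926685 [ 0.1 -1.   0. ]
free tri [ 460.2 -270.6  187. ]
cap [557.8 342.7  60.5] red R [514.7 319.9  34. ] [513.3 365.   34. ]
[-0.0, 0.1582, 0.9874, 0.0]
[array([489.9, 101.7]), array([457.1, 211.2]), array([394.7, 142. ]), array([347.5, 266.4])]
vase [672.7 432.7  60. ]
zoom_lens [ 704.5 -347.9  110. ]
teleconverter [ 376.2 -220.2   44. ]
```

Call:
apply_moves(targets="0.022 -0.047 0 6; 0.022 -0.047 0 6; 0.022 -0.047 0 6; 0.022 -0.047 0 0; 0.022 -0.047 0 0; 0.022 -0.047 0 0; 0.020 -0.045 0 0; 0 0 0 0", fingers=0.8, force=25)

```text
clock: 2.15
ee_pos: [343.9, 272.5, 231.7]
eef_rot: [0.0, 0.004, 1.0, -0.001]
ft_force: [-0.1, 0.0, 0.0]
grip_width: 0.803
grasp_force: 0.0
```

Call:
apply_moves(targets="0 0 -0.045 0; 0 0 -0.045 0; 0 0 -0.045 0; 0 0 -0.025 0; 0 0 -0.020 0; 0 0 0 0; 0 0 0 0")

```text
clock: 2.85
ee_pos: [342.4, 277.5, 51.8]
eef_rot: [-0.0, 0.002, 1.0, -0.0]
ft_force: [0.5, 0.2, 1.2]
grip_width: 0.798
grasp_force: 0.0
```

```bash
python3 - <<'E'
from meas import *
f=grab('scene');cv2.imwrite('pics/g1.png',cv2.resize(f['img'][170:290,330:470,::-1],None,fx=3,fy=3))
E
```

```text
(no output)
```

View pics/g1.png

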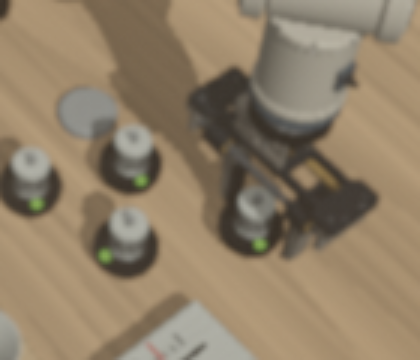

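The fingers straddle the mount, but the TCP is 11 mm off in y because the rows were clipped. I'll correct that, then grip.

Call:
apply_moves(targets="0.005 -0.011 0 0; 0 0 0 0")

```text
clock: 3.1
ee_pos: [348.2, 265.5, 52.5]
eef_rot: [0.001, 0.002, 1.0, 0.0]
ft_force: [0.2, -0.7, -0.0]
grip_width: 0.802
grasp_force: 0.0
```

Call:
apply_moves(targets="0 0 0 0; 0 0 0 0; 0 0 0 0; 0 0 0 0; 0 0 0 0; 0 0 0 0", fingers=0.2, force=25)

```text
clock: 3.7
ee_pos: [348.0, 266.6, 51.8]
eef_rot: [0.0, 0.002, 1.0, 0.001]
ft_force: [0.2, 2.7, 1.6]
grip_width: 0.397
grasp_force: 24.7
```

Call:
apply_moves(targets="0 0 0.03 0; 0 0 0.03 0; 0 0 0.03 0; 0 0 0.03 0; 0 0 0 0")

```text
clock: 4.2
ee_pos: [348.8, 266.9, 174.4]
eef_rot: [0.002, 0.002, 1.0, 0.001]
ft_force: [0.5, 0.4, -4.1]
grip_width: 0.384
grasp_force: 24.9
```

Call:
apply_moves(targets="0.037 -0.0055 0 0; 0.037 -0.0055 0 0; 0.037 -0.0055 0 0; 0.037 -0.0055 0 0; 0.037 -0.0055 0 0; 0.037 -0.0055 0 0; 0.037 -0.0055 0 0; 0.037 -0.0055 0 0")

```text
clock: 5.0
ee_pos: [643.8, 221.1, 168.8]
eef_rot: [-0.002, 0.002, 1.0, -0.001]
ft_force: [0.2, -0.8, -2.3]
grip_width: 0.393
grasp_force: 2.5
```

Call:
apply_moves(targets="0 0 0 0; 0 0 0 0; 0 0 0 0")

```text
clock: 5.3
ee_pos: [641.8, 221.7, 169.8]
eef_rot: [-0.002, 0.002, 1.0, -0.001]
ft_force: [0.0, 1.1, -3.5]
grip_width: 0.385
grasp_force: 25.0
```

The grip force dipped during the carry, but the mount is still held. I'll check it for slip before lowering.

Call:
apply_moves(targets="0.0045 0.0015 0 0; 0 0 -0.03 0; 0 0 -0.03 0; 0 0 0 0; 0 0 0 0")

```text
clock: 5.8
ee_pos: [647.5, 223.8, 111.8]
eef_rot: [-0.0, 0.002, 1.0, -0.0]
ft_force: [1.1, 0.2, -2.9]
grip_width: 0.384
grasp_force: 25.0
```

```bash
python3 - <<'E'
from meas import *
f=grab('scene');cv2.imwrite('pics/g2.png',cv2.resize(f['img'][200:330,260:420,::-1],None,fx=3.5,fy=3.5,interpolation=2))
E
```

```text
(no output)
```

View pics/g2.png

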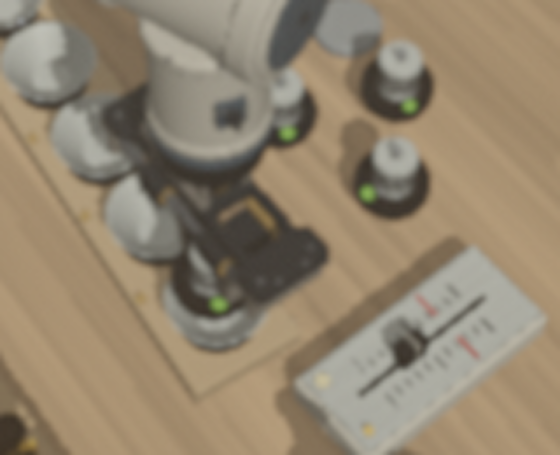

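The mount sits upright over bowl 5 and has hardly slipped. I'll lower it and release.

Call:
apply_moves(targets="0 0 -0.015 0; 0 0 -0.008 0; 0 0 -0.005 0; 0 0 0 0; 0 0 0 0")

```text
clock: 6.35
ee_pos: [647.1, 223.5, 83.3]
eef_rot: [-0.001, 0.002, 1.0, -0.0]
ft_force: [-4.4, 0.8, -1.2]
grip_width: 0.388
grasp_force: 25.0
```

Call:
apply_moves(targets="0 0 0 0; 0 0 0 0; 0 0 0 0; 0 0 0 0", fingers=0.75)

```text
clock: 6.75
ee_pos: [648.4, 223.5, 83.9]
eef_rot: [0.0, 0.002, 1.0, 0.0]
ft_force: [0.3, 0.2, 0.2]
grip_width: 0.713
grasp_force: 0.0
```

Call:
apply_moves(targets="0 0 0.03 0; 0 0 0.03 0; 0 0 0.03 0; -0.03 -0.002 0 0; -0.035 -0.002 0 0; -0.035 -0.002 0 0; -0.035 -0.002 0 0; -0.035 -0.002 0 0")

```text
clock: 7.55
ee_pos: [476.8, 213.3, 173.7]
eef_rot: [0.0, 0.002, 1.0, 0.0]
ft_force: [0.1, 1.2, 0.3]
grip_width: 0.748
grasp_force: 0.0
```

Call:
apply_moves(targets="-0.02 -0.002 0 0; 0 0 0 0; 0 0 0 0")

```text
clock: 7.85
ee_pos: [458.8, 211.8, 174.2]
eef_rot: [0.001, 0.002, 1.0, 0.0]
ft_force: [-0.5, 0.8, 0.7]
grip_width: 0.751
grasp_force: 0.0
```

```bash
cat > look.py <<'E'
from meas import *
for n in('top','scene'):
    f=grab(n)
    if n=='top':
        for m in mounts(f):
            if m[0][0]<800 and abs(m[0][1])<300: print(m[0],m[1],'as seated z58.5:',at_z(f,*m[3],58.5)[:2])
    for r in arm.find_in('mount1',n):
        print(n,np.array(r['rect']),round(r['conf'],2))
o=arm.get_obs();print(o['clock'],o['ee_pos'],[round(float(x),4) for x in o['eef_rot']])
E
python3 look.py
```

```text
[652.4 225.6] [ 22  22 191] as seated z58.5: [646.  221.3]
[486.5 171. ] [ 23  28 506] as seated z58.5: [483.7 167.9]
[489.6 102. ] [ 22  21 154] as seated z58.5: [486.7 100.3]
[395.9 139.2] [ 19  22 146] as seated z58.5: [395.  136.8]
top [234.  156.  256.7 182.9] 0.74
top [275.7 218.2 296.4 240.4] 0.73
top [262.7 252.1 281.9 275.8] 0.69
scene [360.7 238.7 382.2 263.2] 0.96
scene [309.2 271.4 335.7 294.7] 0.96
scene [328.5 218.9 347.5 245.4] 0.86
scene [362.5 215.1 379.4 236.3] 0.65
8.05 [459.1 211.6 173.6] [0.0003, 0.002, 1.0, 0.0001]
```

The first mount is seated at (646,221). Next is mount B.

Call:
apply_moves(targets="-0.002 0 -0.04 0; 0 0 -0.04 0; 0 0 -0.03 0; 0 0 -0.012 0; 0 0 0 0; 0 0 0 0")

```text
clock: 8.65
ee_pos: [456.8, 211.7, 52.3]
eef_rot: [0.0, 0.002, 1.0, 0.0]
ft_force: [-0.5, 0.7, 0.6]
grip_width: 0.753
grasp_force: 0.0
```

Call:
apply_moves(targets="0 0 0 0; 0 0 0 0; 0 0 0 0; 0 0 0 0; 0 0 0 0; 0 0 0 0", fingers=0.2)

```text
clock: 9.25
ee_pos: [456.5, 211.9, 52.1]
eef_rot: [0.001, 0.002, 1.0, 0.0]
ft_force: [0.1, 1.5, 6.1]
grip_width: 0.391
grasp_force: 24.8
```

Call:
apply_moves(targets="0 0 0.03 0; 0 0 0.03 0; 0 0 0.03 0; 0 0 0.03 0; 0 0 0 0; 0 0 0 0")

```text
clock: 9.85
ee_pos: [455.7, 211.3, 171.3]
eef_rot: [0.0, 0.002, 1.0, -0.0]
ft_force: [-0.9, -0.5, -2.7]
grip_width: 0.393
grasp_force: 24.7
```

Call:
apply_moves(targets="0.03 -0.013 0 0; 0.03 -0.013 0 0; 0.03 -0.013 0 0; 0.03 -0.013 0 0; 0.03 -0.013 0 0; 0.033 -0.012 0 0; 0 0 0 0; 0 0 0 0")

```text
clock: 10.65
ee_pos: [637.8, 133.8, 168.7]
eef_rot: [-0.002, 0.002, 1.0, -0.0]
ft_force: [-1.2, 0.6, -2.7]
grip_width: 0.388
grasp_force: 25.0
```

Call:
apply_moves(targets="0.002 0 -0.03 0; 0 0 -0.03 0; 0 0 -0.015 0; 0 0 -0.008 0; 0 0 -0.004 0; 0 0 0 0; 0 0 0 0")

```text
clock: 11.35
ee_pos: [641.5, 134.7, 85.6]
eef_rot: [0.001, 0.002, 1.0, 0.0]
ft_force: [-0.9, 0.5, -2.5]
grip_width: 0.389
grasp_force: 25.0
```

Call:
apply_moves(targets="0 0 0 0; 0 0 0 0; 0 0 0 0; 0 0 0 0", fingers=0.7)

```text
clock: 11.75
ee_pos: [641.3, 134.5, 85.0]
eef_rot: [0.0, 0.002, 1.0, 0.0]
ft_force: [-0.5, -0.6, -0.6]
grip_width: 0.692
grasp_force: 0.0
```

Call:
apply_moves(targets="0 0 0.03 0; 0 0 0.03 0; 0 0 0.03 0; -0.03 -0.006 0 0; -0.03 -0.006 0 0; -0.03 -0.007 0 0; -0.03 -0.007 0 0; -0.03 -0.006 0 0")

```text
clock: 12.55
ee_pos: [489.8, 102.2, 174.7]
eef_rot: [0.0, 0.002, 1.0, 0.0]
ft_force: [-0.5, 0.3, 0.1]
grip_width: 0.701
grasp_force: 0.0
```

```bash
python3 look.py
```

```text
[668.9 220.8] [20 12 94] as seated z58.5: [662.2 216.6]
[529.9  20.5] [ 10  26 227] as seated z58.5: [526.1  20.5]
[487.   95.3] [ 25  21 151] as seated z58.5: [484.2  93.8]
top [269.8 165.1 285.7 168.8] 0.61
top [260.4 251.9 280.7 258.9] 0.61
top [432.1 227.1 526.5 264.1] 0.56
top [274.5 233.2 296.3 241. ] 0.55
top [233.1 158.9 259.  176.8] 0.54
scene [365.2 213.  381.5 237.9] 0.88
scene [308.8 273.  336.4 296.1] 0.87
scene [292.2 243.8 318.1 271.3] 0.57
12.75 [491.4 102.6 175.2] [0.0007, 0.0018, 1.0, 0.0001]
```

Call:
apply_moves(targets="-0.001 -0.001 -0.04 0; 0 0 -0.04 0; 0 0 -0.03 0; 0 0 -0.012 0; 0 0 0 0; 0 0 0 0")

```text
clock: 13.35
ee_pos: [491.2, 101.7, 53.3]
eef_rot: [0.001, 0.002, 1.0, 0.0]
ft_force: [0.0, 0.8, 0.0]
grip_width: 0.702
grasp_force: 0.0
```

Call:
apply_moves(targets="0 0 0 0; 0 0 0 0; 0 0 0 0; 0 0 0 0; 0 0 0 0; 0 0 0 0", fingers=0.2)

```text
clock: 13.95
ee_pos: [490.6, 101.7, 53.2]
eef_rot: [0.001, 0.002, 1.0, 0.0]
ft_force: [0.6, 1.6, 7.0]
grip_width: 0.387
grasp_force: 24.8
```

Call:
apply_moves(targets="0 0 0.03 0; 0 0 0.03 0; 0 0 0.03 0; 0 0 0.03 0; 0 0 0 0; 0 0 0 0")

```text
clock: 14.55
ee_pos: [489.8, 101.4, 172.3]
eef_rot: [0.0, 0.002, 1.0, -0.0]
ft_force: [-0.3, 0.3, -3.2]
grip_width: 0.389
grasp_force: 24.8
```

Call:
apply_moves(targets="0.03 -0.012 0 0; 0.03 -0.012 0 0; 0.03 -0.012 0 0; 0.03 -0.012 0 0; 0.024 -0.01 0 0; 0 0 0 0; 0 0 0 0; 0 0 0 0")

```text
clock: 15.35
ee_pos: [632.2, 43.7, 171.0]
eef_rot: [-0.002, 0.002, 1.0, -0.0]
ft_force: [-0.2, -0.1, -2.4]
grip_width: 0.388
grasp_force: 24.9
```

Call:
apply_moves(targets="0 0 -0.03 0; 0 0 -0.03 0; 0 0 -0.017 0; 0 0 -0.008 0; 0 0 -0.004 0; 0 0 0 0; 0 0 0 0")

```text
clock: 16.05
ee_pos: [634.6, 43.7, 84.6]
eef_rot: [0.001, 0.002, 1.0, 0.0]
ft_force: [0.6, 0.3, -3.5]
grip_width: 0.384
grasp_force: 24.9
```

Call:
apply_moves(targets="0 0 0 0; 0 0 0 0; 0 0 0 0; 0 0 0 0", fingers=0.7)

```text
clock: 16.45
ee_pos: [634.3, 43.5, 84.0]
eef_rot: [0.0, 0.002, 1.0, 0.0]
ft_force: [-0.6, -0.2, -0.2]
grip_width: 0.697
grasp_force: 0.0
```

Call:
apply_moves(targets="0 0 0.03 0; 0 0 0.03 0; 0 0 0.03 0; -0.035 0 0 0; -0.035 0 0 0; -0.035 0 0 0; -0.035 0 0 0; 0 0 0 0")

```text
clock: 17.25
ee_pos: [489.6, 43.3, 173.3]
eef_rot: [-0.002, 0.002, 1.0, -0.0]
ft_force: [0.2, -0.0, -0.4]
grip_width: 0.699
grasp_force: 0.0
```

```bash
python3 look.py
```

```text
[652.1 225.8] [ 22  23 198] as seated z58.5: [645.7 221.4]
[497.4 -10.8] [ 8 11 68] as seated z58.5: [494.3 -10.1]
[357.5 -34.3] [16 12 74] as seated z58.5: [357.4 -33. ]
top [231.8 158.6 256.5 184.5] 0.96
top [258.9 257.  264.8 272.9] 0.56
top [262.5 162.6 290.  174. ] 0.47
top [299.7 165.7 317.9 172.3] 0.4
scene [281.5 223.3 295.8 249.5] 0.94
scene [307.3 271.  335.  294.7] 0.93
scene [361.5 211.6 382.6 236.2] 0.66
scene [295.9 248.8 313.  268.5] 0.58
17.45 [495.4  43.6 174. ] [0.0009, 0.0018, 1.0, 0.0]
```

Call:
apply_moves(targets="-0.025 0.025 0 0; -0.025 0.025 0 0; -0.025 0.025 0 0; -0.025 0.023 0 0; 0 0 -0.035 0; 0 0 0 0; 0 0 0 0")

```text
clock: 18.15
ee_pos: [394.6, 141.5, 138.6]
eef_rot: [-0.001, 0.002, 1.0, -0.0]
ft_force: [0.7, -0.1, 0.1]
grip_width: 0.7
grasp_force: 0.0
```

Call:
apply_moves(targets="0 0 -0.03 0; 0 0 -0.03 0; 0 0 -0.016 0; 0 0 -0.01 0; 0 0 0 0; 0 0 0 0")

```text
clock: 18.75
ee_pos: [395.0, 141.6, 53.3]
eef_rot: [0.0, 0.002, 1.0, 0.0]
ft_force: [-0.5, 0.1, 0.2]
grip_width: 0.7
grasp_force: 0.0
```

Call:
apply_moves(targets="0 0 0 0; 0 0 0 0; 0 0 0 0; 0 0 0 0; 0 0 0 0; 0 0 0 0", fingers=0.2)

```text
clock: 19.35
ee_pos: [394.4, 141.7, 52.9]
eef_rot: [0.0, 0.002, 1.0, 0.0]
ft_force: [-0.3, 1.5, 5.9]
grip_width: 0.388
grasp_force: 24.9
```

Call:
apply_moves(targets="0 0 0.03 0; 0 0 0.03 0; 0 0 0.03 0; 0 0 0.03 0; 0 0 0 0; 0 0 0 0")

```text
clock: 19.95
ee_pos: [393.7, 141.4, 172.2]
eef_rot: [0.0, 0.002, 1.0, 0.0]
ft_force: [-0.4, 0.2, -3.1]
grip_width: 0.387
grasp_force: 24.8
```

Call:
apply_moves(targets="0.033 -0.0268 0 0; 0.033 -0.0268 0 0; 0.033 -0.0268 0 0; 0.033 -0.0268 0 0; 0.033 -0.0268 0 0; 0.033 -0.0268 0 0; 0.034 -0.0265 0 0; 0 0 0 0")

```text
clock: 20.75
ee_pos: [628.6, -49.0, 169.7]
eef_rot: [-0.0, 0.003, 1.0, -0.001]
ft_force: [0.3, -0.2, -2.8]
grip_width: 0.384
grasp_force: 25.0
```

Call:
apply_moves(targets="0 0 0 0; 0 0 0 0; 0 0 0 0")

```text
clock: 21.05
ee_pos: [624.6, -45.0, 171.7]
eef_rot: [-0.001, 0.001, 1.0, 0.0]
ft_force: [0.3, 0.4, -2.6]
grip_width: 0.385
grasp_force: 25.0
```

Call:
apply_moves(targets="0.001 -0.001 -0.03 0; 0 0 -0.03 0; 0 0 -0.017 0; 0 0 -0.008 0; 0 0 -0.004 0; 0 0 0 0; 0 0 0 0")

```text
clock: 21.75
ee_pos: [627.6, -46.7, 84.6]
eef_rot: [0.001, 0.002, 1.0, -0.0]
ft_force: [0.7, 0.2, -2.8]
grip_width: 0.387
grasp_force: 25.0
```

Call:
apply_moves(targets="0 0 0 0; 0 0 0 0; 0 0 0 0; 0 0 0 0", fingers=0.7)

```text
clock: 22.15
ee_pos: [627.3, -46.9, 84.0]
eef_rot: [0.0, 0.002, 1.0, -0.0]
ft_force: [-0.1, -0.4, -0.1]
grip_width: 0.695
grasp_force: 0.0
```

Call:
apply_moves(targets="0 0 0.04 0; 0 0 0.04 0; 0 0 0.04 0; -0.02 0.04 0.02 0; -0.03 0.04 0.02 0; -0.03 0.04 0.02 0; -0.03 0.04 0 0; -0.03 0.04 0 0")

```text
clock: 22.95
ee_pos: [490.4, 148.7, 261.7]
eef_rot: [0.001, 0.002, 1.0, 0.0]
ft_force: [0.7, 1.1, 0.2]
grip_width: 0.702
grasp_force: 0.0
```

Call:
apply_moves(targets="-0.03 0.04 0 0; -0.03 0.04 0 0; -0.03 0.04 0 0; -0.03 0.03 0 0; 0 0 0 0; 0 0 0 0")

```text
clock: 23.55
ee_pos: [370.8, 298.0, 260.9]
eef_rot: [0.0, 0.0, 1.0, 0.0]
ft_force: [0.4, -0.3, 1.4]
grip_width: 0.697
grasp_force: 0.0
```

```bash
python3 look.py; python3 - <<'E'
from meas import *
ft,fs=grab('top','top2'),grab('scene','scene2')
a,b,c,e=340,205,395,290
m=np.zeros((400,640));m[b:e,a:c]=dark(ft,60)[b:e,a:c]
r=fit_phones([ft],[m],[441.5,-117.6,28.9]);print(r.x,r.fun)
A=cv2.resize(ft['img'][140:300,180:400],None,fx=3.6,fy=3.6,interpolation=2)
cv2.imwrite('pics/t2.png',A[:,:,::-1])
E
```

```text
[651.9 225.4] [ 22  23 192] as seated z58.5: [645.5 221.1]
[645.1 135.3] [ 23  22 180] as seated z58.5: [638.8 133. ]
[635.2  41.8] [ 22  22 174] as seated z58.5: [629.2  41.4]
[624.8 -50.3] [ 23  19 161] as seated z58.5: [618.9 -48.7]
top [264.8 163.3 288.2 185.7] 0.82
top [329.5 171.1 357.  192.4] 0.8
top [234.7 158.8 257.  183.4] 0.58
top [298.3 165.8 322.3 189.4] 0.56
scene [278.4 225.  299.5 249.9] 0.72
scene [261.8 202.8 281.8 228.3] 0.66
scene [296.1 244.5 315.3 271.4] 0.63
scene [308.4 271.4 333.2 293.9] 0.56
23.75 [372.1 296.6 260.7] [0.0001, 0.0027, 1.0, -0.0001]
[ 440.9 -118.6   31. ] -0.8178535034443404
```

View pics/t2.png

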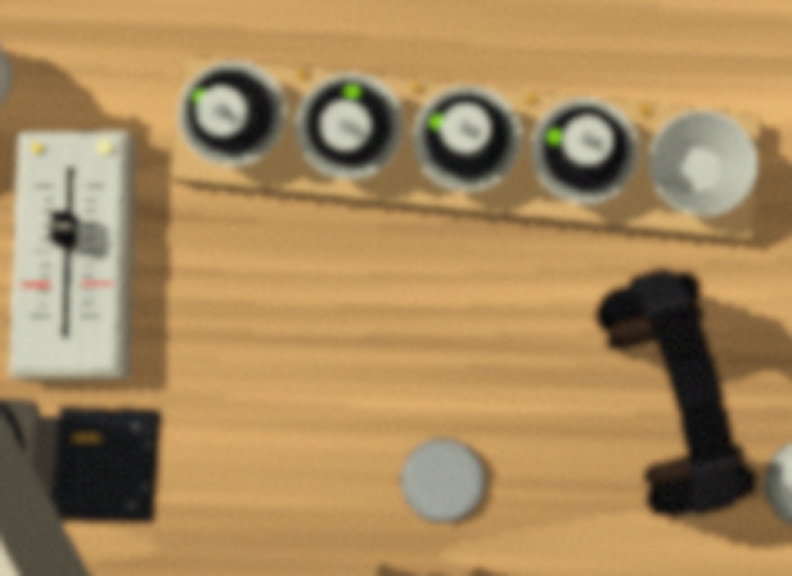

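All four mounts sit in bowls 2 to 5. The stems' parallax differs between bowls, so I'll check seating numerically against the projected stem tops in both cameras.

```bash
cat > chk.py <<'E'
from meas import *
B=[(626,-45.9),(632.6,44),(639.8,133.9),(646.4,223.1)]
fr={n:grab(n) for n in('top','scene')}
def check(fr):
  for (x,y) in B:
    obs=[];ex=[]
    for n in('top','scene'):
      f=fr[n];u,v=proj(f,(x,y,95));g=cv2.GaussianBlur(f['img'],(3,3),0).astype(int)
      m=np.zeros((400,640),bool);a=int(u)-9;b=int(v)-9
      w=g[b:b+19,a:a+19];
      m[b:b+19,a:a+19]=(w.min(2)>(135 if n=='top' else 120))
      bl=sorted([(np.hypot(c[0]-u,c[1]-v),c,s[4]) for p,s,c in blobs(m,15)],key=lambda q:q[0])
      if bl: obs.append((n,bl[0][1]-[u,v],bl[0][2]))
    print((x,y),obs)
check(fr)
S=[];
for n in('top','scene'):
  for (x,y) in B:
    f=fr[n];u,v=[int(q) for q in proj(f,(x,y,70))];c=f['img'][v-20:v+20,u-20:u+20].copy()
    k=cv2.resize(c,(200,200),interpolation=2)
    s=200/40
    for z,r,col in((58.5,32.5,(255,0,0)),(96.5,18,(255,255,0)),(51,41.5,(0,255,255))):
      pts=np.array([proj(f,(x+r*np.cos(t),y+r*np.sin(t),z)) for t in np.linspace(0,6.28,40)])
      cv2.polylines(k,[((pts-[u-20,v-20]+.5)*s).astype(np.int32)],True,col,1)
    S.append(k)
cv2.imwrite('pics/chk.png',np.vstack([np.hstack(S[:4]),np.hstack(S[4:])])[:,:,::-1])
E
python3 chk.py
```

```text
(626, -45.9) [('top', array([-0.5,  0.4]), np.int32(123)), ('scene', array([-0.2, -2.5]), np.int32(185))]
(632.6, 44) [('top', array([-0.5,  0.6]), np.int32(125)), ('scene', array([ 1.5, -0.7]), np.int32(148))]
(639.8, 133.9) [('top', array([-0.2,  3.1]), np.int32(114)), ('scene', array([ 2.8, -1.6]), np.int32(130))]
(646.4, 223.1) [('top', array([-0.9,  2.9]), np.int32(125)), ('scene', array([ 3., -1.]), np.int32(143))]
```

View pics/chk.png

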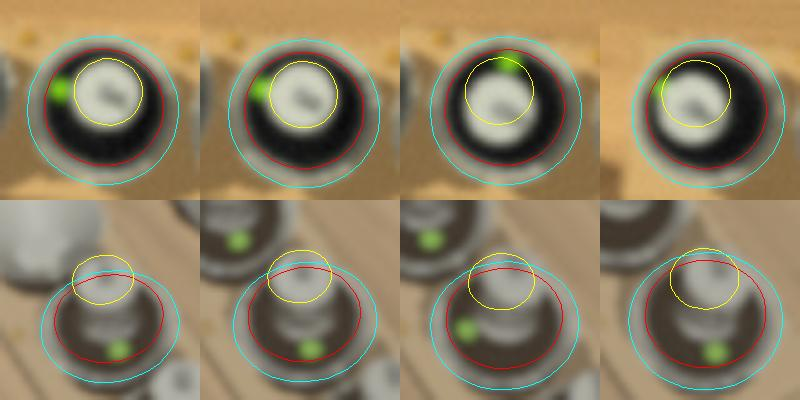

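Bowls 2 and 3 match exactly. In bowls 4 and 5 the stem tops lean about 8 mm toward −x (~0.2 rad), which is too much. I'll straighten them by turning the gripper so the pads close along x over the stem.

Call:
apply_moves(targets="0.033 -0.02 0 -8.5; 0.033 -0.02 0 -8.5; 0.033 -0.02 0 -8.5; 0.033 -0.02 0 -8.5; 0.033 -0.02 0 -8.5; 0.033 -0.02 0 -8.5; 0.033 -0.02 0 -8.5; 0.033 -0.02 0 -8.5")

```text
clock: 24.75
ee_pos: [636.7, 135.9, 260.5]
eef_rot: [-0.0, 0.564, 0.826, -0.0]
ft_force: [-0.4, 0.5, 0.1]
grip_width: 0.703
grasp_force: 0.0
```

Call:
apply_moves(targets="0.003 -0.002 -0.03 -8.5; 0 0 -0.03 -8.5; 0 0 -0.03 -1; 0 0 0 0; 0 0 0 0")

```text
clock: 25.25
ee_pos: [638.3, 135.1, 170.8]
eef_rot: [-0.0, 0.683, 0.73, -0.0]
ft_force: [0.3, 0.8, 0.7]
grip_width: 0.696
grasp_force: 0.0
```

```bash
python3 - <<'E'
from h import *
o=arm.get_obs();print(o['ee_pos'],[round(float(x),3) for x in o['eef_rot']],o['joint_pos'])
E
```

```text
[638.30798082 135.13551054 170.83237876] [-0.0, 0.683, 0.73, -0.0] [ 2.06343568e-01  4.54087598e-01  1.62407470e+00 -3.08983643e-05
  1.06444258e+00  1.39579321e-01]
```

Call:
apply_moves(targets="0.0015 -0.001 -0.03 -8; 0 0 -0.03 0; 0 0 -0.02 0; 0 0 -0.008 0; 0 0 0 0; 0 0 0 0")

```text
clock: 25.85
ee_pos: [641.0, 134.7, 84.6]
eef_rot: [0.001, 0.733, 0.681, 0.001]
ft_force: [-0.4, -0.6, 1.6]
grip_width: 0.699
grasp_force: 0.0
```

Call:
apply_moves(targets="0 0 0 0; 0 0 0 0; 0 0 0 0; 0 0 0 0; 0 0 0 0; 0 0 0 0", fingers=0.2, force=12)

```text
clock: 26.45
ee_pos: [639.7, 134.5, 83.1]
eef_rot: [-0.0, 0.733, 0.681, -0.0]
ft_force: [-4.2, 0.5, 5.6]
grip_width: 0.413
grasp_force: 11.8
```

Call:
apply_moves(targets="0 0 0 0; 0 0 0 0; 0 0 0 0; 0 0 0 0", fingers=0.7)

```text
clock: 26.85
ee_pos: [640.1, 134.5, 82.7]
eef_rot: [0.0, 0.733, 0.681, 0.0]
ft_force: [-0.8, 0.5, 0.3]
grip_width: 0.699
grasp_force: 0.0
```

Call:
apply_moves(targets="0 0 0.03 0; 0 0 0.03 0; 0 0 0.03 0; 0.002 0.03 0 0; 0.002 0.03 0 0; 0.003 0.03 0 0; 0 0 0 0; 0 0 0 0")

```text
clock: 27.65
ee_pos: [646.7, 224.8, 172.5]
eef_rot: [0.0, 0.732, 0.681, -0.0]
ft_force: [-0.8, -1.0, 0.2]
grip_width: 0.698
grasp_force: 0.0
```

Call:
apply_moves(targets="0 -0.001 -0.03 0; 0 0 -0.03 0; 0 0 -0.02 0; 0 0 -0.009 0; 0 0 0 0; 0 0 0 0")

```text
clock: 28.25
ee_pos: [647.4, 223.1, 84.6]
eef_rot: [0.0, 0.733, 0.68, 0.0]
ft_force: [0.1, 0.4, 0.3]
grip_width: 0.703
grasp_force: 0.0
```

Call:
apply_moves(targets="0 0 0 0; 0 0 0 0; 0 0 0 0; 0 0 0 0; 0 0 0 0; 0 0 0 0; 0 0 0 0", fingers=0.2, force=45)

```text
clock: 28.95
ee_pos: [646.6, 223.6, 84.1]
eef_rot: [-0.0, 0.733, 0.681, -0.0]
ft_force: [-4.8, 0.2, 6.7]
grip_width: 0.393
grasp_force: 44.1
```

Width is 0.393, so the stem is now upright. I'll release here, then do bowl 4 again at the higher force.

Call:
apply_moves(targets="0 0 0 0; 0 0 0 0; 0 0 0 0; 0 0 0 0", fingers=0.7)

```text
clock: 29.35
ee_pos: [647.2, 223.4, 83.7]
eef_rot: [0.0, 0.733, 0.681, 0.0]
ft_force: [0.6, 0.1, 0.3]
grip_width: 0.693
grasp_force: 0.0
```

Call:
apply_moves(targets="0 0 0.03 0; 0 0 0.03 0; -0.002 -0.03 0 0; -0.002 -0.03 0 0; -0.003 -0.03 0 0; 0 0 0 0; 0 0 -0.03 0; 0 0 0 0")

```text
clock: 30.15
ee_pos: [638.0, 133.3, 110.9]
eef_rot: [-0.001, 0.733, 0.681, -0.002]
ft_force: [0.6, 1.0, 0.1]
grip_width: 0.696
grasp_force: 0.0
```

Call:
apply_moves(targets="0 0 -0.02 0; 0 0 -0.01 0; 0 0 0 0; 0 0 0 0")

```text
clock: 30.55
ee_pos: [640.0, 133.8, 84.2]
eef_rot: [-0.0, 0.732, 0.681, 0.0]
ft_force: [0.3, -0.5, 0.5]
grip_width: 0.696
grasp_force: 0.0
```

Call:
apply_moves(targets="0 0 0 0; 0 0 0 0; 0 0 0 0; 0 0 0 0; 0 0 0 0; 0 0 0 0; 0 0 0 0", fingers=0.2, force=45)

```text
clock: 31.25
ee_pos: [639.4, 133.5, 83.8]
eef_rot: [-0.0, 0.733, 0.681, -0.0]
ft_force: [-5.0, 0.6, 4.5]
grip_width: 0.384
grasp_force: 44.6
```

Call:
apply_moves(targets="0 0 0 0; 0 0 0 0; 0 0 0 0; 0 0 0 0", fingers=0.7)

```text
clock: 31.65
ee_pos: [640.2, 133.5, 83.7]
eef_rot: [0.0, 0.733, 0.681, 0.0]
ft_force: [-0.7, 0.9, -0.6]
grip_width: 0.693
grasp_force: 0.0
```

Call:
apply_moves(targets="0 0 0.04 0; 0 0 0.04 0; 0 0 0.04 0; -0.035 0.02 0.03 0; -0.035 0.02 0.03 0; -0.035 0.02 0 0; -0.035 0.02 0 0; -0.035 0.02 0 0")

```text
clock: 32.45
ee_pos: [464.0, 233.9, 263.9]
eef_rot: [0.0, 0.733, 0.681, 0.001]
ft_force: [-0.6, 0.2, 0.2]
grip_width: 0.698
grasp_force: 0.0
```

Call:
apply_moves(targets="-0.035 0.02 0 0; -0.035 0.02 0 0; -0.03 0.02 0 0; 0 0 0 0; 0 0 0 0")

```text
clock: 32.95
ee_pos: [365.1, 293.7, 263.7]
eef_rot: [0.0, 0.732, 0.681, 0.001]
ft_force: [0.2, 0.2, 0.0]
grip_width: 0.701
grasp_force: 0.0
```

```bash
python3 chk.py; python3 -c "
from h import *
o=arm.get_obs();print(o['ee_pos'])"
```

```text
(626, -45.9) [('top', array([-0.5,  0.4]), np.int32(123)), ('scene', array([-0.2, -2.5]), np.int32(185))]
(632.6, 44) [('top', array([-0.4,  0.6]), np.int32(127)), ('scene', array([ 1.5, -0.7]), np.int32(146))]
(639.8, 133.9) [('top', array([0.1, 0.8]), np.int32(122)), ('scene', array([ 1.3, -1. ]), np.int32(149))]
(646.4, 223.1) [('top', array([-0.5,  2.1]), np.int32(123)), ('scene', array([ 2.3, -0.9]), np.int32(146))]
[365.94474249 293.09668948 263.57569598]
```

View pics/chk.png

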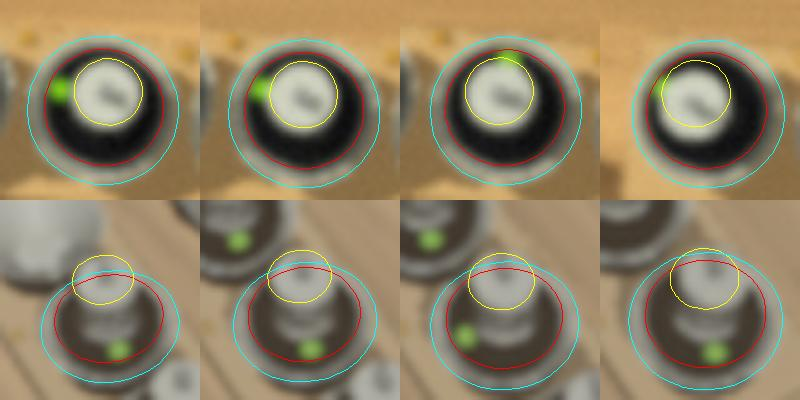

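Bowl 4 is fixed. Bowl 5 still leans about 0.1 rad, so I'll repeat it.

Call:
apply_moves(targets="0.036 -0.009 0 0; 0.036 -0.009 0 0; 0.036 -0.009 0 0; 0.036 -0.009 0 0; 0.036 -0.009 0 0; 0.036 -0.009 0 0; 0.036 -0.009 0 0; 0.03 -0.007 0 0")

```text
clock: 33.85
ee_pos: [650.0, 220.9, 262.8]
eef_rot: [0.0, 0.733, 0.68, -0.0]
ft_force: [-0.5, 0.3, -0.5]
grip_width: 0.698
grasp_force: 0.0
```

Call:
apply_moves(targets="0 0 -0.04 0; 0 0 -0.04 0; 0 0 -0.04 0; 0 0 -0.03 0; 0 0 -0.02 0; 0 0 -0.01 0; 0 0 0 0; 0 0 0 0")

```text
clock: 34.65
ee_pos: [648.1, 222.9, 84.2]
eef_rot: [0.0, 0.733, 0.68, 0.0]
ft_force: [-0.5, -1.2, 0.9]
grip_width: 0.7
grasp_force: 0.0
```

Call:
apply_moves(targets="0 0 0 0; 0 0 0 0; 0 0 0 0; 0 0 0 0; 0 0 0 0; 0.001 0 0 0; 0.001 0 0 0; 0 0 0 0", fingers=0.2, force=50)

```text
clock: 35.45
ee_pos: [647.1, 223.4, 83.8]
eef_rot: [-0.001, 0.733, 0.681, -0.002]
ft_force: [-12.2, 0.6, 12.1]
grip_width: 0.385
grasp_force: 49.5
```

Call:
apply_moves(targets="0 0 0 0; 0 0 0 0; 0 0 0 0; 0 0 0 0", fingers=0.7)

```text
clock: 35.85
ee_pos: [649.7, 223.3, 83.4]
eef_rot: [0.0, 0.733, 0.681, 0.0]
ft_force: [0.5, -0.4, 0.4]
grip_width: 0.689
grasp_force: 0.0
```

Call:
apply_moves(targets="0 0 0.04 0; 0 0 0.04 0; 0 0 0.04 0; -0.035 -0.01 0.03 -8.5; -0.035 -0.02 0.03 -8.5; -0.035 -0.02 0 -8.5; -0.035 -0.02 0 -8.5; -0.035 -0.02 0 -8.5")

```text
clock: 36.65
ee_pos: [473.3, 132.7, 263.6]
eef_rot: [0.0, 0.931, 0.366, 0.001]
ft_force: [0.5, -0.2, 0.4]
grip_width: 0.699
grasp_force: 0.0
```

Call:
apply_moves(targets="-0.02 -0.03 0 -8.5; 0 -0.03 0 -8.5; 0 -0.04 0 -8.5; 0 0 0 0; 0 0 0 0")

```text
clock: 37.15
ee_pos: [454.6, 32.8, 263.6]
eef_rot: [-0.0, 0.988, 0.154, 0.001]
ft_force: [-0.2, 0.7, 0.3]
grip_width: 0.701
grasp_force: 0.0
```

```bash
python3 chk.py; python3 -c "
from h import *
o=arm.get_obs();print(o['ee_pos'],o['eef_rot'],o['joint_pos'])"
```

```text
(626, -45.9) [('top', array([-1.2, -1.5]), np.int32(70)), ('scene', array([-0.3, -2.5]), np.int32(189))]
(632.6, 44) [('top', array([-0.5,  0.5]), np.int32(121)), ('scene', array([ 1.4, -0.7]), np.int32(150))]
(639.8, 133.9) [('top', array([-0.1,  0.7]), np.int32(111)), ('scene', array([ 1.3, -1.1]), np.int32(153))]
(646.4, 223.1) [('top', array([-0.6,  1.6]), np.int32(116)), ('scene', array([ 2.1, -0.6]), np.int32(151))]
[454.56762222  33.87575329 263.38175089] [-1.28038885e-04  9.87868474e-01  1.55292626e-01  2.49319600e-04] [7.08713231e-02 5.02826136e-02 1.94198946e+00 3.26114344e-04
 1.14884551e+00 1.32968682e+00]
```

Call:
apply_moves(targets="-0.003 -0.038 0 0; -0.004 -0.038 0 0; -0.004 -0.038 0 0; -0.003 -0.038 0 0; 0 0 0 0; 0 0 -0.03 0; 0 0 0 0; 0 0 0 0", fingers=0.7)

```text
clock: 38.05
ee_pos: [440.3, -117.5, 233.2]
eef_rot: [-0.0, 0.988, 0.156, -0.001]
ft_force: [0.3, 1.0, 0.1]
grip_width: 0.702
grasp_force: 0.0
```

```bash
python3 - <<'E'
from meas import *
ft,fs=grab('top'),grab('scene')
o=arm.get_obs();print(o['ee_pos'])
A=cv2.resize(ft['img'][200:300,320:420],(400,400),interpolation=2);B=cv2.resize(fs['img'][110:220,260:370],(400,400),interpolation=2)
cv2.imwrite('pics/p1.png',np.hstack([A,B])[:,:,::-1])
E
```

```text
[ 441.  -117.9  234.2]
```

View pics/p1.png

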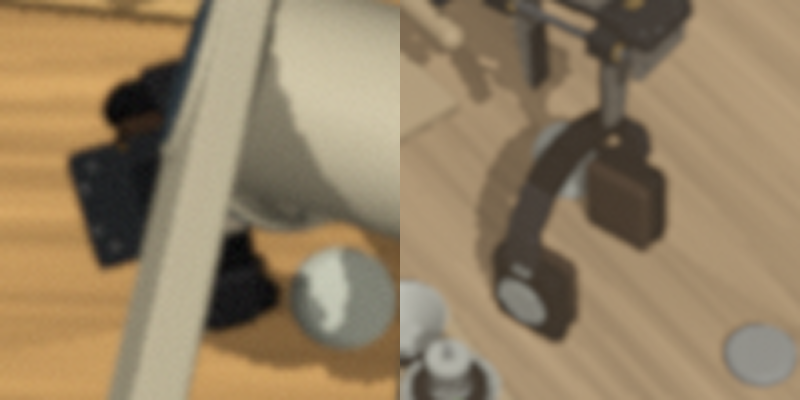

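The fingers straddle the crown, one on each side of the band. I'll descend and grip.

Call:
apply_moves(targets="0 0 -0.025 0; 0 0 -0.015 0; 0 0 -0.010 0; 0 0 0 0; 0 0 0 0")

```text
clock: 38.65
ee_pos: [440.8, -118.6, 184.0]
eef_rot: [0.0, 0.988, 0.155, 0.0]
ft_force: [-0.2, -0.1, -0.1]
grip_width: 0.699
grasp_force: 0.0
```

Call:
apply_moves(targets="0 0 0 0; 0 0 0 0; 0 0 0 0; 0 0 0 0; 0 0 0 0; 0 0 0 0; 0 0 0 0", fingers=0.15, force=45)

```text
clock: 39.35
ee_pos: [440.3, -118.6, 183.4]
eef_rot: [0.0, 0.988, 0.155, 0.0]
ft_force: [-1.3, 1.1, 2.5]
grip_width: 0.342
grasp_force: 44.8
```

Call:
apply_moves(targets="0 0 0.02 0; 0 0 0.02 0; 0 0 0.02 0; 0 0 0.02 0; 0 0 0 0; 0 0 0 0")

```text
clock: 39.95
ee_pos: [440.0, -118.6, 262.6]
eef_rot: [-0.0, 0.988, 0.155, -0.0]
ft_force: [0.1, -0.3, -2.9]
grip_width: 0.341
grasp_force: 44.8
```

Call:
apply_moves(targets="0.006 0 0 -5; 0.006 0 0 -5; 0 0 0 -5; 0.0013 -0.025 0 0; 0.0013 -0.025 0 0; 0.0013 -0.025 0 0; 0 0 0 0; 0 0 0 0")

```text
clock: 40.75
ee_pos: [455.3, -193.4, 261.7]
eef_rot: [-0.001, 1.0, 0.024, -0.001]
ft_force: [0.1, -0.2, -2.7]
grip_width: 0.343
grasp_force: 44.8
```

Call:
apply_moves(targets="0.0015 -0.026 0 0; 0.0015 -0.026 0 0; 0.0015 -0.026 0 0; 0.0015 -0.026 0 0; 0.0015 -0.026 0 0; 0.0015 -0.026 0 0; 0 0 0 0; 0 0 0 0")

```text
clock: 41.55
ee_pos: [464.9, -348.6, 262.3]
eef_rot: [-0.001, 1.0, 0.024, -0.001]
ft_force: [0.1, 0.0, -3.8]
grip_width: 0.347
grasp_force: 44.8
```

```bash
python3 - <<'E'
from meas import *
ft,fs=grab('top'),grab('scene')
o=arm.get_obs();print(o['ee_pos'],o['eef_rot'],o['grip_width'],o['ft_force'])
A=cv2.resize(ft['img'][180:280,400:530],(520,400),interpolation=2);B=cv2.resize(fs['img'][60:190,200:290],(277,400),interpolation=2)
cv2.imwrite('pics/p2.png',np.hstack([A,B])[:,:,::-1])
E
```

```text
[ 465.  -348.1  262.7] [-0.  1.  0. -0.] 0.3437290012341877 [-0.1 -0.  -2.2]
```

View pics/p2.png

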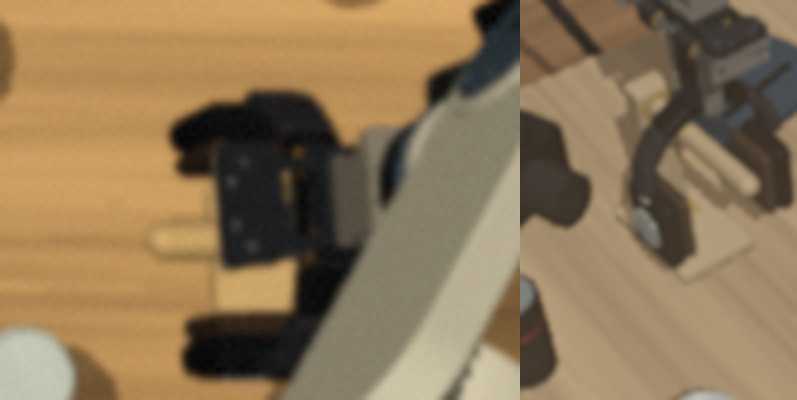

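The phones straddle the bar with a cup on each side. Lowering.

Call:
apply_moves(targets="0 0 -0.02 0; 0 0 -0.015 0; 0 0 -0.01 0; 0 0 -0.003 0; 0 0 0 0; 0 0 0 0")

```text
clock: 42.25
ee_pos: [465.6, -349.7, 216.0]
eef_rot: [0.0, 1.0, 0.024, 0.0]
ft_force: [0.4, 0.7, -2.2]
grip_width: 0.345
grasp_force: 44.8
```

Call:
apply_moves(targets="0 0 -0.002 0; 0 0 -0.001 0; 0 0 0 0; 0 0 0 0")

```text
clock: 42.65
ee_pos: [465.2, -349.7, 212.4]
eef_rot: [0.0, 1.0, 0.024, 0.0]
ft_force: [-0.1, -0.3, -2.4]
grip_width: 0.342
grasp_force: 44.8
```

Call:
apply_moves(targets="0 0 -0.002 0; 0 0 0 0; 0 0 0 0")

```text
clock: 42.95
ee_pos: [465.2, -349.6, 210.2]
eef_rot: [-0.0, 1.0, 0.024, -0.0]
ft_force: [0.1, -0.4, -2.7]
grip_width: 0.344
grasp_force: 44.8
```

Call:
apply_moves(targets="0 0 -0.001 0; 0 0 0 0; 0 0 0 0")

```text
clock: 43.25
ee_pos: [465.2, -349.6, 209.9]
eef_rot: [0.0, 1.0, 0.024, 0.0]
ft_force: [-3.3, 1.4, 5.8]
grip_width: 0.343
grasp_force: 44.8
```

Contact is made: 5.8 N up, now carried by the bar. I'll open just a little, pause, then rise.

Call:
apply_moves(targets="0 0 0 0; 0 0 0 0; 0 0 0 0; 0 0 0 0", fingers=0.55)

```text
clock: 43.65
ee_pos: [465.4, -349.8, 209.4]
eef_rot: [0.0, 1.0, 0.024, 0.0]
ft_force: [-0.1, -0.5, 1.3]
grip_width: 0.549
grasp_force: 0.8
```

Call:
apply_moves(targets="0 0 0.01 0; 0 0 0.02 0; 0 0 0.03 0; 0 0 0.03 0; 0 0.04 0 0; 0 0.04 0 0; 0 0.04 0 0; 0 0.04 0 0")

```text
clock: 44.45
ee_pos: [464.9, -188.2, 300.0]
eef_rot: [0.0, 1.0, 0.024, 0.0]
ft_force: [-0.1, 0.5, -0.2]
grip_width: 0.55
grasp_force: 0.0
```

Call:
apply_moves(targets="0 0.045 0 0; 0 0.045 0 0; 0 0.045 0 0; 0 0.045 0 0; 0 0.045 0 0; 0 0.045 0 0; 0 0.045 0 0; 0 0.045 0 0")

```text
clock: 45.25
ee_pos: [464.9, 172.3, 300.1]
eef_rot: [-0.0, 1.0, 0.024, 0.0]
ft_force: [1.1, -0.3, 0.7]
grip_width: 0.551
grasp_force: 0.0
```

```bash
python3 chk.py; python3 - <<'E'
from meas import *
ft,fs=grab('top'),grab('scene')
o=arm.get_obs();print(o['ee_pos'],o['clock'])
A=cv2.resize(ft['img'][190:270,420:540],(540,360),interpolation=2);B=cv2.resize(fs['img'][70:170,200:290],(324,360),interpolation=2)
c=cv2.imread('pics/chk.png')[:,:,::-1];c=cv2.resize(c,(480,240))
out=np.zeros((600,800,3),np.uint8);out[:360]=cv2.resize(np.hstack([A,B]),(800,360));out[360:,:480]=c
out[360:,500:740]=cv2.resize(ft['img'][165:245,170:250],(240,240),interpolation=2)
cv2.imwrite('pics/p3.png',out[:,:,::-1])
m=np.zeros((400,640));m[190:270,420:530]=dark(ft,60)[190:270,420:530]
def cost(q):
    s=sil(ft,phones_parts(q[0],q[1],q[2]/100,27));return -np.minimum(s,m).sum()/np.maximum(s,m).sum()
r=minimize(cost,[465,-351,5],method='Nelder-Mead',options=dict(initial_simplex=[[465,-351,5],[475,-351,5],[465,-340,5],[465,-351,15]]))
print('hung crown',r.x,r.fun)
E
```

```text
(626, -45.9) [('top', array([-0.5,  0.4]), np.int32(123)), ('scene', array([-0.3, -2.5]), np.int32(188))]
(632.6, 44) [('top', array([-0.5,  0.6]), np.int32(124)), ('scene', array([ 1.5, -0.8]), np.int32(150))]
(639.8, 133.9) [('top', array([0.1, 0.7]), np.int32(121)), ('scene', array([ 1.3, -1. ]), np.int32(152))]
(646.4, 223.1) [('top', array([-2.1,  0.9]), np.int32(268)), ('scene', array([ 2. , -0.6]), np.int32(149))]
[464.9 171.1 299.6] 45.45
hung crown [ 466.2 -350.7    3.8] -0.5734451616881127
```

View pics/p3.png

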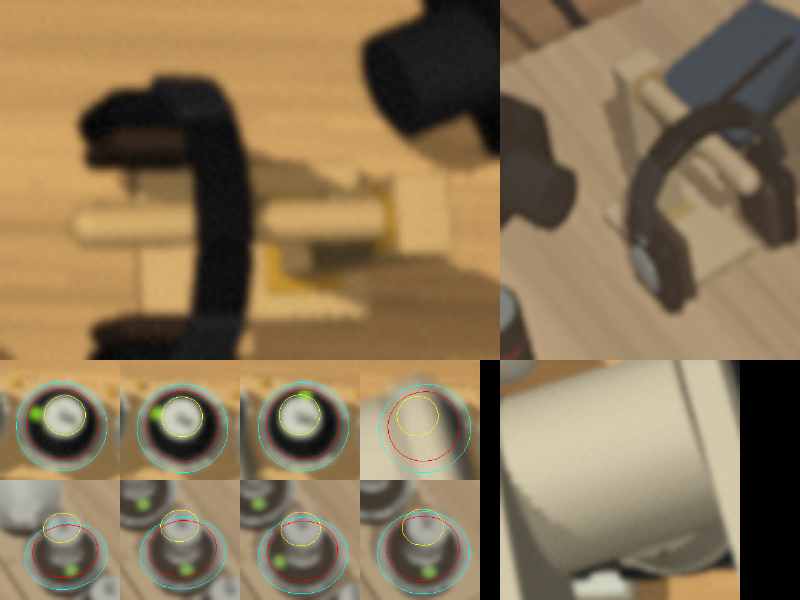

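The phones hang square on the bar, with the crown about 11 mm along from its middle, and all mounts are seated. Now the dimmer: I'll grip the cap across y.

Call:
apply_moves(targets="0.0186 0.034 0 0; 0.0186 0.034 0 0; 0.0186 0.034 0 0; 0.0186 0.034 0 0; 0.0186 0.035 0 0; 0 0 -0.04 0; 0 0 -0.04 0; 0 0 -0.04 0")

```text
clock: 46.25
ee_pos: [559.0, 339.7, 178.3]
eef_rot: [0.0, 1.0, 0.024, 0.0]
ft_force: [0.5, 1.0, -0.6]
grip_width: 0.548
grasp_force: 0.0
```

Call:
apply_moves(targets="0 0 -0.04 0; 0 0 -0.04 0; 0 0 0 0; 0 0 0 0; 0 0 0 0")

```text
clock: 46.75
ee_pos: [560.0, 341.5, 101.9]
eef_rot: [-0.001, 1.0, 0.024, 0.001]
ft_force: [-0.6, 0.4, -0.0]
grip_width: 0.55
grasp_force: 0.0
```

Call:
apply_moves(targets="-0.002 0.001 -0.02 0; 0 0 -0.015 0; 0 0 -0.007 0; 0 0 0 0; 0 0 0 0")

```text
clock: 47.25
ee_pos: [556.6, 342.6, 57.9]
eef_rot: [-0.0, 1.0, 0.024, 0.0]
ft_force: [0.3, 0.0, 0.0]
grip_width: 0.551
grasp_force: 0.0
```

Call:
apply_moves(targets="0 0 0 0; 0 0 0 0; 0 0 0 0; 0 0 0 0; 0 0 0 0; 0 0 0 0", fingers=0.05, force=12)

```text
clock: 47.85
ee_pos: [556.5, 344.9, 57.6]
eef_rot: [-0.002, 1.0, 0.024, 0.001]
ft_force: [-1.8, 11.3, -3.3]
grip_width: 0.172
grasp_force: 12.0
```

The cap is gripped (16 mm). Sliding 43.5 mm toward the mark.

Call:
apply_moves(targets="-0.01 -0.0005 0 0; -0.01 -0.0005 0 0; -0.01 -0.0005 0 0; -0.01 -0.0005 0 0; -0.0035 0 0 0; 0 0 0 0; 0 0 0 0")

```text
clock: 48.55
ee_pos: [512.9, 343.2, 57.6]
eef_rot: [-0.002, 1.0, 0.024, 0.001]
ft_force: [-1.8, 14.2, -3.7]
grip_width: 0.176
grasp_force: 12.0
```

Call:
apply_moves(targets="0 0 0 0; 0 0 0 0; 0 0 0 0; 0 0 0 0", fingers=0.5)

```text
clock: 48.95
ee_pos: [512.7, 340.1, 57.2]
eef_rot: [0.0, 1.0, 0.024, -0.0]
ft_force: [-0.1, 0.1, 0.2]
grip_width: 0.487
grasp_force: 0.0
```

Call:
apply_moves(targets="0 0 0.03 0; 0 0 0.04 0; 0 0 0.04 0; -0.04 -0.04 0.04 0; -0.04 -0.04 0.03 0; -0.04 -0.04 0 0; -0.04 -0.04 0 0; 0 0 0 0")

```text
clock: 49.75
ee_pos: [376.8, 205.5, 218.9]
eef_rot: [0.001, 1.0, 0.024, -0.002]
ft_force: [1.1, 0.9, -0.4]
grip_width: 0.498
grasp_force: 0.0
```

```bash
python3 chk.py; python3 - <<'E'
from meas import *
ft,fs=grab('top'),grab('scene')
o=arm.get_obs();print(o['ee_pos'],o['clock'],o['ft_force'])
out=np.zeros((600,800,3),np.uint8)
out[:360,:360]=cv2.resize(ft['img'][180:240,170:230],(360,360),interpolation=2)
out[:360,400:]=cv2.resize(fs['img'][265:335,340:420],(400,360),interpolation=2)
out[360:]=cv2.resize(cv2.imread('pics/chk.png')[:,:,::-1],(800,240)) 
cv2.imwrite('pics/d1.png',out[:,:,::-1])
E
```

```text
(626, -45.9) [('top', array([-0.5,  0.4]), np.int32(123)), ('scene', array([-0.2, -2.4]), np.int32(180))]
(632.6, 44) [('top', array([-0.5,  0.6]), np.int32(126)), ('scene', array([ 1.4, -0.6]), np.int32(143))]
(639.8, 133.9) [('top', array([0.1, 0.7]), np.int32(121)), ('scene', array([ 1.2, -0.8]), np.int32(146))]
(646.4, 223.1) [('top', array([-0.5,  1.6]), np.int32(122)), ('scene', array([ 2.1, -0.6]), np.int32(143))]
[383.1 210.3 220.1] 49.95 [-0.5  0.1  0. ]
```

View pics/d1.png

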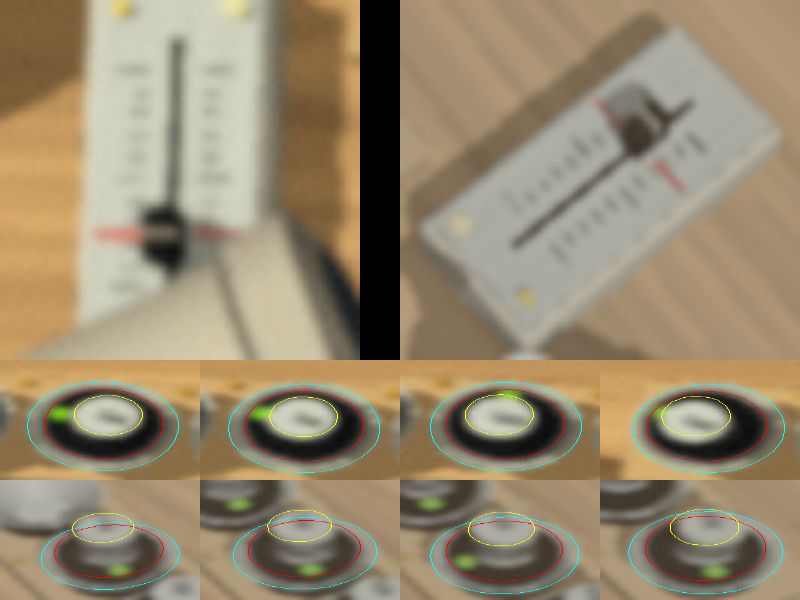

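The cap line lies on the red mark, within about 2 mm after allowing for parallax. All mounts and the phones are stowed, and the arm is clear. Handing in.

```bash
python3 -c "
from plant import arm
print(arm.job_done())"
```

```text
the job is handed in; nothing more can be done
None
```

The job is handed in (no verdict was shown): all four mounts are seated in bowls 2–5 (the one in bowl 5 leans about 0.07 rad by my estimate, limit 0.15), the headphones hang on the bar, and the dimmer was then slid to within about 2 mm of the night mark.

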